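# Lid off the crate, spatula out through the short opening

### The job

The pot's lid has been left lying across the opening of the wooden utensil crate: put it on the blue pot so that it sits seated and level, and let go of it. Then take the spatula by its handle and draw it out of the crate through the opening, which is shorter than the spatula, by tilting it out from under the fixed board, and finish still holding it in the air, with every part of it at least 5 cm higher than the crate and touching nothing. Leave the other things on the worktop where they are.

Things in the scene. Friction and masses are not known exactly. Their poses are not given: they have to be found in the camera images.
- crate: Fixed wooden crate, 124 (x) x 356 (y) x 68 mm. Origin: centre of its underside, z up, long side along y. Inside 108 x 340 mm; walls 8 mm thick, 60 mm high; inner floor at z = 8 mm. A fixed brown board (z 60 to 68 mm) roofs it from y = +10 mm to the +y end; the opening is the rest, y = -170 to +10 mm, 108 mm wide. The lid lies across the opening at first. Its +y points to the robot's left
- spatula_grip (a point): Point on the handle of the stiff 270 mm spatula, mid-section, 30 mm from the handle's free end and 240 mm from the blade's far end. Its y points from handle to blade, z up. Handle: dark wood, flat parallel sides, 22 mm wide along x, 16 mm thick along z. The spatula lies flat on the crate's floor, along it, the handle's last 120 to 140 mm in the opening, the rest with the red blade under the board
- spatula_handle_end (a point): Middle of the free end of the spatula's handle (270 mm from the blade's end)
- spatula_blade_end (a point): Middle of the far end of the spatula's red blade (56 mm wide, 85 mm long, 6 mm thick), 3 mm above its underside
- lid_knob (a point): Middle of the light wooden knob (upright cylinder 28 mm across, 28 mm high) of the loose blue lid, about 180 g; z is its axis. Lid: disc 128 mm across, 8 mm thick, its top 18 mm and its underside 26 mm below this point; below that a plug 86 mm across, 10 mm deep, with a bevelled edge. When seated on the pot this point is 26 mm above the rim
- pot_rim (a point): Centre of the mouth of the blue stoneware pot, at the height of the rim; mouth 94 mm across inside, 112 mm outside; no handle
- pot: The blue stoneware pot, loose, 0.9 kg, 100 mm high. Origin: centre of its underside; z up
- lid: The blue lid. Origin: centre of the underside of its plug, 36 mm below the middle of the knob
- spatula: The spatula, about 80 g. Origin: underside, half-way along (105 mm along +y from the grip point, 8 mm below it)
- mug_1: Green and white mug, a bystander, 78 x 109 x 101 mm; origin under its middle
- spice_jar_1: Spice jar with the red cap, a bystander, 45 mm across, 106 mm high; origin under its middle
- tape_1: Roll of tape lying flat, a bystander, 96 mm across, 25 mm high; origin under its middle
There are look-alikes about, which are no part of the job. Leave any turquoise look-alike of the lid alone.

How it is judged (in metres and radians):
On the way, in this order (a step that is already met when the one before it is completed fails the run):
1. the lid sits seated and level on the pot, let go, while the spatula is still in the crate (horizontal distance between lid_knob and pot_rim below 0.009 m and z of lid_knob in the frame of pot between 0.122 and 0.1295 m and angle between each of lid_knob, pot's own z axis and vertical below 0.07 rad and contact force between the fingers and lid below 0.1 N and height (world z) of spatula_blade_end below 0.06 m), for 0.3 s.
2. the whole spatula is out, above the crate, in the gripper (height (world z) of each of spatula_handle_end, spatula_blade_end above 0.11 m and contact force between spatula and the fingers above 1 N), for 0.2 s.
At the end, for the whole second after the job is handed in: The gripper holds the spatula at rest with both its ends more than 110 mm above the worktop (42 mm above the crate's board), touching nothing else; the lid is on the pot, within 9 mm of its centre, down on the rim (within 4 mm) and level (within 0.07 rad), the pot upright (all of step 2 and horizontal distance between lid_knob and pot_rim below 0.009 m and z of lid_knob in the frame of pot between 0.122 and 0.1295 m and angle between each of lid_knob, pot's own z axis and vertical below 0.07 rad and contact force between each of the fingers, spatula and lid below 0.1 N and contact force between spatula and crate below 0.1 N and contact force between spatula and pot below 0.1 N and contact force between spatula and mug_1 below 0.1 N and contact force between spatula and spice_jar_1 below 0.1 N and contact force between spatula and tape_1 below 0.1 N and linear speed of spatula below 0.05 m/s and linear speed of pot below 0.02 m/s); the arm keeps its last pose, push and grip.
It fails at once if the green and white mug is shifted by more than 30 mm or tipped (distance of mug_1 from where it was at the start of the episode above 0.03 m or angle between mug_1's own z axis and vertical above 0.4 rad).
It fails at once if the spice jar with the red cap is shifted by more than 30 mm or tipped (distance of spice_jar_1 from where it was at the start of the episode above 0.03 m or angle between spice_jar_1's own z axis and vertical above 0.4 rad).
It fails at once if the roll of tape is shifted by more than 30 mm or tipped (distance of tape_1 from where it was at the start of the episode above 0.03 m or angle between tape_1's own z axis and vertical above 0.4 rad).
It also fails if it takes over 61 s, if anything falls off the work surface, if the arm or the gripper's body presses on something with over 40 N, if the wrist force passes 120 N, or if a joint passes its speed limit or range.

### The arm

A 6-joint arm with a two-finger parallel gripper is mounted at the origin on a cart in front of the work surface, level with it; the furniture and walls round the work are solid. World frame = base frame: x ahead of the robot, y to its left, z up, the work surface at z = 0. Lengths are in mm, angles in rad, forces in N, time in s.
With the tool pointing down it reaches from about 400 to 925 mm from the base axis. Payload 12.5 kg.
Tool frame: the origin (TCP) lies midway between the tips of the shut fingers; the grasp point (between the pads) lies 19 mm behind it; z points along the fingers, y is the line along which they close (so a half turn about z gives the same grasp; the last joint's range is limited). The gripper opens to 95 mm and grips with 3 to 60 N. Pads are 20 mm wide; open, the fingers measure 119 mm over their backs; the gripper's body (75 mm by 180 mm) begins 59 mm behind the grasp point.
Start: joints at [1.007, 0.491, 1.559, -0, 1.092, -0.106], TCP at [276.222, 560.668, 214.661] pointing down, gripper open.
Joint ranges: [-3.1, 3.1], [-0.84, 2.19], [0.05, 2.79], [-1.13, 4.28], [0.06, 2.93], [-2.69, 2.69]. Speed limits (rad/s): [2.22, 2.22, 2.79, 3.14, 3.14, 3.14].

### API

Orientations are given as [roll, pitch, yaw] about the fixed x, y, z axes, in that order (R = Rz(yaw) Ry(pitch) Rx(roll)).
In Python, from cell import state, viewer, env, models gives the robot as it stands. The module is installed in compiled form; this text tells all that it offers.
- The arm moves only by the tool arm_command, never from a script. Its argument "rows" is a list of rows, each a list of 2 entries, a list of its own where there are three numbers: the shift along the tool's x, y, z normalised to -1 to 1, where 1 is 0.25 m, then the turn about the tool's z normalised to -1 to 1, where 1 is pi rad. A call has exactly 5 rows; each row shifts and turns the commanded pose from where the row before left it, along the tool's axes as they then stand; what a row does not reach is not made up. A row lasts 1/10 s, in which the tool goes at most 50 mm and 8.59 degrees, less where a joint would pass 70% of its speed; a pose out of reach is approached as far as the arm can. A call with a number of a shift or a turn outside -1 to 1 is refused whole. A call with a gripper value outside its range is refused whole. "claw" is the opening, from 0 (shut) to 1 (fully open), set as the call begins (left out, the last holds). The fingers move at their own pace and stop on an object; the grip force is fixed at half the most. Time passes only in rows, so rows that do not move let the fingers close, or fill a call up. It gives the time, the measured TCP pose, the force, the opening and the grip force at its end, in the units of the state.
- state(): the state, without advancing time (a new reading comes with each control period).
- viewer.read_camera(name): name is "side" or "top"; returns (picture, depth): 384x512x3 uint8, red, green, blue; 384x512 float32, mm along the optical axis (not along the pixel's ray), 0 where there is no reading.
- viewer.get_calibration(name): a dict with "camera_matrix" (3x3 intrinsics, pixels), "world_to_cam" (4x4, takes a point from world to camera coordinates). Camera axes: x right, y up, looking along -z (the intrinsics and any distortion apply to the point x, -y, -z); pixel columns grow to the right and rows downward; lengths in mm; the calibration is good to about 2 mm. A picture is of the moment at which its call begins. get_calibration takes no time and is no camera call.
- env.job_done(): hands the job in; it is judged then, once.
Trained networks look in the newest picture that a camera, given by its name, has taken for a name from the list of things; names that differ only in an ending like _2 or _b are one class to them, and where a whole thing is asked for, a point or a joint stands for the part that bears it (a point fixed in the world has none). Each returns a list of dicts, best first, with "confidence" (0 to 1); they miss things now and then, are a little off and sometimes report something else, mostly with a low value. They report only what shows in the picture. A call takes as long as a camera call. They do not tell look-alikes from the thing itself.
- models.search_frame(camera, label): "position" ([x, y, z] in mm, in world coordinates, good to about 4 mm: the middle of the surface that is visible of it).
- models.mark_of(camera, label): "position" ([x, y, z] in mm, in world coordinates, good to about 4 mm: a listed point, or the origin of a listed thing).
The state is a dict: "t": time; "joints": joint angles; "qvel": joint speeds; "tau": joint torques, N m; "eef_pos": TCP position; "tcp_rot": TCP orientation; "ft_force": force on the tool from outside, world axes, zero at the start; "moment": the same for the moment, N m; "opening": opening from 0.0 (shut) to 1.0 (fully open); "grip_force": force on a finger pad.
Only numpy, scipy, OpenCV 4.12 (cv2) and the standard library are available. Lean on these libraries where they do the work, as an engineer would, in place of code of your own. Each camera call takes 0.05 s, during which the arm holds its last target. There are 200 camera calls.

## Working session

There is one attempt and no reset: what is moved stays moved. The work goes in short steps, Python scripts to look and compute and a tool call to move; the robot and the scene stay as the last step left them, time stands still between calls to the robot, and variables do not carry over. Pictures are saved under pics/ and viewed, at most 10 in all, crops included, and the job is handed in when it is done.

Besides the shell and the picture viewer there is one more tool, called after "Emit:" by a JSON object that holds its "fn" and its "kwargs", one argument or row to a line. arm_command: Moves the arm, as the interface text tells. Scaled input: -1 to 1 covers 0.25 m each way for a shift and pi rad each way for a turn. Its arguments: {"type":"object","properties":{"rows":{"type":"array","items":{"type":"array"}},"claw":{"type":"number"}},"required":["rows"]}

```bash
mkdir -p pics
cat > h.py <<'E'
import numpy as np, cv2
from cell import state, viewer, env, models
def cal(n):
    c=viewer.get_calibration(n); return np.array(c["camera_matrix"]),np.array(c["world_to_cam"])
def cloud(n,d):
    K,T=cal(n); v,u=np.mgrid[:d.shape[0],:d.shape[1]]
    X=np.stack([(u-K[0,2])/K[0,0]*d,-(v-K[1,2])/K[1,1]*d,-d],-1)
    return (X-T[:3,3])@T[:3,:3]
def proj(n,p):
    K,T=cal(n); q=T[:3,:3]@np.array(p)+T[:3,3]; q=K@np.array([q[0],-q[1],-q[2]]); return (q[:2]/q[2]).round(0)
E
python3 - <<'E'
from h import *
s=state(); print({k:np.round(s[k],3).tolist() for k in s})
ims=[]
for n in("side","top"):
    p,d=viewer.read_camera(n); ims.append(p); np.save(n+"_d.npy",d); cv2.imwrite(f"pics/{n}0.png",p[...,::-1])
    for l in("lid_knob","pot_rim","crate","spatula_grip","spatula_handle_end","mug_1","spice_jar_1","tape_1"):
        print(n,l,[(np.round(r["position"]).tolist(),round(r["confidence"],2),proj(n,r["position"]).tolist()) for r in models.mark_of(n,l)[:3]])
E
```

```text
{'t': 0.0, 'joints': [1.007, 0.492, 1.559, -0.0, 1.092, -0.106], 'qvel': [-0.002, 0.0, -0.001, 0.002, -0.0, -0.001], 'tau': [0.001, -61.264, -25.819, 0.069, 0.048, -0.0], 'eef_pos': [276.062, 560.439, 214.057], 'tcp_rot': [-3.14, -0.0, 2.684], 'ft_force': [0.914, -0.547, 0.205], 'moment': [-0.027, 0.024, -0.028], 'grip_force': 0.0, 'opening': 0.999}
side lid_knob [([475.0, 7.0, 86.0], 0.97, [208.0, 211.0]), ([427.0, -240.0, 37.0], 0.92, [246.0, 280.0])]
side pot_rim [([620.0, -232.0, 106.0], 0.74, [308.0, 224.0])]
side crate [([485.0, 94.0, 2.0], 0.69, [198.0, 222.0])]
side spatula_grip [([473.0, 5.0, 14.0], 0.65, [209.0, 233.0]), ([617.0, -234.0, 1.0], 0.51, [306.0, 260.0])]
side spatula_handle_end [([472.0, -26.0, 14.0], 0.62, [215.0, 239.0])]
side mug_1 [([620.0, -233.0, 0.0], 0.45, [306.0, 260.0])]
side spice_jar_1 [([759.0, -36.0, 4.0], 0.62, [297.0, 210.0])]
side tape_1 [([645.0, 76.0, 1.0], 0.96, [246.0, 208.0]), ([476.0, 107.0, 8.0], 0.62, [193.0, 219.0])]
top lid_knob [([476.0, 4.0, 89.0], 0.94, [270.0, 252.0]), ([419.0, -238.0, 38.0], 0.73, [365.0, 275.0])]
top pot_rim [([625.0, -233.0, 94.0], 0.73, [366.0, 192.0])]
top crate [([483.0, 96.0, -2.0], 0.97, [235.0, 249.0])]
top spatula_grip [([479.0, 97.0, -2.0], 0.47, [234.0, 250.0])]
top spatula_handle_end []
top mug_1 [([747.0, 216.0, 2.0], 0.66, [192.0, 151.0])]
top spice_jar_1 [([757.0, -35.0, 1.0], 0.58, [285.0, 148.0])]
top tape_1 [([648.0, 77.0, 2.0], 0.95, [243.0, 187.0]), ([742.0, 218.0, 1.0], 0.45, [191.0, 152.0])]
```

Run:
```python
from h import *
a=cv2.imread("pics/side0.png")[130:330,130:400];b=cv2.imread("pics/top0.png")[110:310,140:410]
cv2.imwrite("pics/both.png",np.vstack([cv2.resize(x,(800,600)) [:, :] for x in ()]) if 0 else np.hstack([cv2.resize(x,(400,296),interpolation=3) for x in(a,b)]))
for n in("top","side"):
    P=cloud(n,np.load(n+"_d.npy"));
    # lid knob top, pot rim
    for nm,c,r,zlo,zhi in(("knob",(476,5),45,95,125),("pot",(622,-233),75,95,106),("lidtop",(476,5),80,74,84),("turq",(423,-239),40,45,56),("crate",(480,96),200,64,72),("mug",(745,217),90,20,130),("jar",(758,-35),50,20,130)):
        m=(np.hypot(P[...,0]-c[0],P[...,1]-c[1])<r)&(P[...,2]>zlo)&(P[...,2]<zhi); Q=P[m]
        if len(Q)>5:
            print(n,nm,len(Q),Q.min(0).round(),Q.max(0).round(),np.median(Q,0).round(1), cv2.minEnclosingCircle(Q[:,:2].astype(np.float32)))
```

```text
top knob 93 [463.  -7.  96.] [487.  20. 105.] [475.    4.9  99.7] ((475.68719482421875, 6.019113540649414), 13.5818510055542)
top pot 476 [ 564. -288.   95.] [ 673. -177.  106.] [ 617.7 -232.3  100. ] ((618.7216796875, -232.08151245117188), 55.811676025390625)
top lidtop 13 [440. -48.  74.] [532.  67.  80.] [495.4  16.8  74.7] ((482.56866455078125, 9.364227294921875), 58.69131088256836)
top turq 91 [ 409. -250.   45.] [ 434. -224.   56.] [ 421.8 -236.3   50.1] ((421.0939025878906, -236.67001342773438), 13.924811363220215)
top crate 4702 [413. -81.  64.] [551. 276.  72.] [481.3 138.9  68.2] ((479.50048828125, 98.89456176757812), 183.77053833007812)
top mug 1014 [682. 158.  20.] [834. 255. 128.] [755.7 205.5  84.9] ((757.8859252929688, 210.44918823242188), 76.38936614990234)
top jar 355 [732. -57.  20.] [774. -11. 112.] [746.2 -33.4 105.1] ((752.7586059570312, -34.100318908691406), 23.062063217163086)
side knob 50 [460.  -9.  95.] [486.  19. 100.] [473.2   1.9  98. ] ((473.0768127441406, 4.920981407165527), 14.122251510620117)
side pot 345 [ 560. -290.   95.] [ 673. -179.  101.] [ 613.8 -240.7   97.9] ((616.8219604492188, -232.91159057617188), 57.36837387084961)
side lidtop 33 [459. -10.  74.] [485.   4.  84.] [469.1  -4.5  79. ] ((472.2776794433594, -0.6234102845191956), 13.108808517456055)
side turq 85 [ 405. -252.   45.] [ 432. -223.   51.] [ 419.  -239.4   47.9] ((419.51129150390625, -237.71006774902344), 14.292952537536621)
side crate 1842 [411. -61.  64.] [549. 273.  70.] [472.7 120.1  66.7] ((480.56591796875, 109.26066589355469), 170.4055633544922)
side mug 960 [678. 156.  20.] [834. 256. 124.] [729.4 188.4  72.3] ((756.2732543945312, 207.6512451171875), 78.00493621826172)
side jar 458 [726. -60.  20.] [774. -14. 108.] [740.7 -48.7  70.1] ((750.00927734375, -37.916664123535156), 24.488536834716797)
```

View pics/both.png

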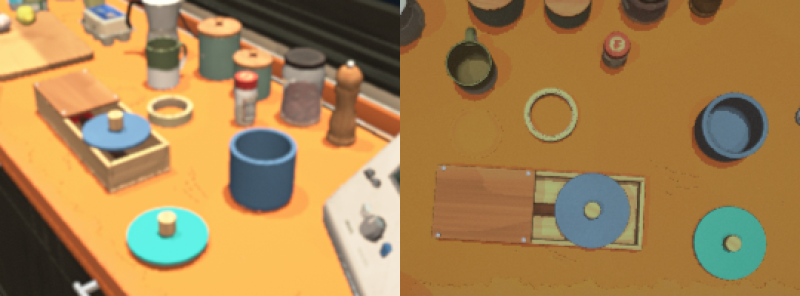

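```bash
cat >> h.py <<'E'
def plan(rows_spec, start=None):
    """rows_spec: list of (x,y,z,yaw,n): prints rows"""
    s=state()
    p,yaw=(np.array(s["eef_pos"]),s["tcp_rot"][2]) if start is None else (np.array(start[:3],float),start[3])
    out=[]
    for *t,ty,n in rows_spec:
        p0,y0=p.copy(),yaw
        for i in range(n):
            tgt=p0+(np.array(t)-p0)*(i+1)/n; c,s_=np.cos(yaw),np.sin(yaw)
            R=np.array([[c,s_,0],[s_,-c,0],[0,0,-1]]).T
            sh=np.round(R.T@(tgt-p)/250,3); dy=round(-(y0+(ty-y0)*(i+1)/n-yaw)/np.pi,3)
            p=p+R@sh*250; yaw-=dy*np.pi; out.append([sh.tolist(),dy])
    for k in range(0,len(out),5): print(str(out[k:k+5]).replace(" ",""))
    return p,yaw
E
python3 - <<'E'
from h import *
for n in("top","side"):
    P=cloud(n,np.load(n+"_d.npy")); m=(abs(P[...,0]-480)<85)&(P[...,1]>115)&(P[...,1]<290)&(abs(P[...,2]-68)<4)
    print(n,cv2.minAreaRect(P[m][:,:2].astype(np.float32)))
print(plan([(475,6,200,1.571,13),(475,6,110,1.571,2)]))
E
```

```text
top ((485.42816162109375, 193.11627197265625), (161.04995727539062, 123.95048522949219), 87.07675170898438)
side ((483.8653259277344, 193.14328002929688), (159.41236877441406, 125.21577453613281), 87.44111633300781)
[[[-0.13,-0.126,0.005],np.float64(0.027)],[[-0.141,-0.115,0.004],np.float64(0.027)],[[-0.149,-0.102,0.005],np.float64(0.028)],[[-0.159,-0.089,0.004],np.float64(0.027)],[[-0.165,-0.075,0.005],np.float64(0.027)]]
[[[-0.17,-0.06,0.004],np.float64(0.027)],[[-0.176,-0.046,0.005],np.float64(0.028)],[[-0.178,-0.031,0.004],np.float64(0.027)],[[-0.181,-0.015,0.005],np.float64(0.027)],[[-0.181,0.0,0.004],np.float64(0.027)]]
[[[-0.181,0.016,0.005],np.float64(0.028)],[[-0.179,0.031,0.004],np.float64(0.027)],[[-0.175,0.046,0.005],np.float64(0.027)],[[0.0,0.0,0.18],np.float64(0.0)],[[0.0,0.0,0.18],np.float64(0.0)]]
(array([474.91667463,   5.9545197 , 109.92395662]), np.float64(1.5716309220401345))
```

Emit:
{"fn": "arm_command", "kwargs": {
  "rows": [
    [[-0.13,-0.126,0.005],0.027],
    [[-0.141,-0.115,0.004],0.027],
    [[-0.149,-0.102,0.005],0.028],
    [[-0.159,-0.089,0.004],0.027],
    [[-0.165,-0.075,0.005],0.027]
  ],
  "claw": 1
}}

```text
t: 1.4
eef_pos: [352.9, 345.6, 209.0]
tcp_rot: [3.141, 0.0, 2.253]
ft_force: [1.5, -0.5, 0.7]
opening: 1.001
grip_force: 0.0
```

Emit:
{"fn": "arm_command", "kwargs": {
  "rows": [
    [[-0.17,-0.06,0.004],0.027],
    [[-0.176,-0.046,0.005],0.028],
    [[-0.178,-0.031,0.004],0.027],
    [[-0.181,-0.015,0.005],0.027],
    [[-0.181,0,0.004],0.027]
  ]
}}

```text
t: 1.9
eef_pos: [429.4, 132.3, 203.6]
tcp_rot: [3.141, -0.0, 1.826]
ft_force: [-0.6, 0.5, 0.5]
opening: 0.999
grip_force: 0.0
```

Emit:
{"fn": "arm_command", "kwargs": {
  "rows": [
    [[-0.181,0.016,0.005],0.028],
    [[-0.179,0.031,0.004],0.027],
    [[-0.175,0.046,0.005],0.027],
    [[0,0,0],0],
    [[0,0,0],0]
  ],
  "claw": 0.7
}}

```text
t: 2.4
eef_pos: [474.9, 5.2, 199.8]
tcp_rot: [-3.141, -0.0, 1.57]
ft_force: [-0.4, 0.2, -0.2]
opening: 0.71
grip_force: 0.0
```

Emit:
{"fn": "arm_command", "kwargs": {
  "rows": [
    [[0,0,0.16],0],
    [[0,0,0.16],0],
    [[0,0,0.12],0],
    [[0,0,0.06],0],
    [[0,0,0],0]
  ],
  "claw": 0.7
}}

```text
t: 2.9
eef_pos: [473.7, 7.3, 73.4]
tcp_rot: [-3.138, -0.001, 1.574]
ft_force: [-0.4, -0.7, 0.4]
opening: 0.697
grip_force: 0.0
```

Emit:
{"fn": "arm_command", "kwargs": {
  "rows": [
    [[0,0,0],0],
    [[0,0,0],0],
    [[0,0,0],0],
    [[0,0,0],0],
    [[0,0,0],0]
  ],
  "claw": 0
}}

```text
t: 3.4
eef_pos: [475.1, 6.0, 75.3]
tcp_rot: [3.141, 0.0, 1.572]
ft_force: [-0.6, -0.4, -0.4]
opening: 0.333
grip_force: 0.0
```

Emit:
{"fn": "arm_command", "kwargs": {
  "rows": [
    [[0,0,0],0],
    [[0,0,0],0],
    [[0,0,0],0],
    [[0,0,-0.05],0],
    [[0,0,-0.15],0]
  ],
  "claw": 0
}}

```text
t: 3.9
eef_pos: [473.3, 6.1, 123.1]
tcp_rot: [-3.135, -0.001, 1.571]
ft_force: [0.5, 0.2, -2.5]
opening: 0.288
grip_force: 30.0
```

Emit:
{"fn": "arm_command", "kwargs": {
  "rows": [
    [[0,0,-0.16],0],
    [[0,0,-0.16],0],
    [[0,0,-0.1],0],
    [[0,0,0],0],
    [[0,0,0],0]
  ]
}}

```text
t: 4.4
eef_pos: [474.5, 6.0, 229.4]
tcp_rot: [-3.141, -0.0, 1.572]
ft_force: [0.4, 0.5, -3.2]
opening: 0.291
grip_force: 30.0
```

Run:
```python
from h import *
s=state(); print(s["t"],s["eef_pos"],s["tcp_rot"],s["opening"],s["grip_force"],s["ft_force"],s["joints"])
for n in("top","side"):
    p,d=viewer.read_camera(n); cv2.imwrite(f"pics/{n}1.png",p[...,::-1]); np.save(n+"_d1.npy",d)
    for l in("spatula_grip","spatula_handle_end","lid_knob"):
        print(n,l,[(np.round(r["position"]).tolist(),round(r["confidence"],2)) for r in models.mark_of(n,l)[:3]])
    P=cloud(n,d); m=(abs(P[...,0]-478)<48)&(P[...,1]>-65)&(P[...,1]<100)&(abs(P[...,2]-24)<5); Q=P[m]
    if len(Q)>20: print(len(Q),Q.min(0).round(),Q.max(0).round(),np.median(Q,0).round(1),cv2.minAreaRect(Q[:,:2].astype(np.float32)))
a=cv2.imread("pics/side1.png")[130:330,130:400];b=cv2.imread("pics/top1.png")[110:310,140:410]
cv2.imwrite("pics/both1.png",np.hstack([cv2.resize(x,(400,296),interpolation=3) for x in(a,b)]))
```

```text
4.4 [474.51093078   5.9713322  229.37367823] [-3.14133912e+00 -9.02260591e-05  1.57157163e+00] 0.29055011507946926 29.998674988746643 [ 0.38323394  0.52030477 -3.15931627] [-1.26768693e-01  2.60031350e-01  1.89465622e+00  6.85998104e-05
  9.87168035e-01 -1.27581822e-01]
top spatula_grip []
top spatula_handle_end []
top lid_knob [([420.0, -237.0, 37.0], 0.95), ([740.0, 217.0, 0.0], 0.21)]
side spatula_grip [([474.0, 5.0, 12.0], 0.55)]
side spatula_handle_end [([471.0, -27.0, 12.0], 0.88)]
side lid_knob [([425.0, -238.0, 39.0], 0.86), ([473.0, 4.0, 242.0], 0.71)]
180 [460. -24.  19.] [485. 100.  26.] [471.3  34.8  22.2] ((472.27740478515625, 37.91585922241211), (123.86491394042969, 21.64100456237793), 87.75374603271484)
```

View pics/both1.png

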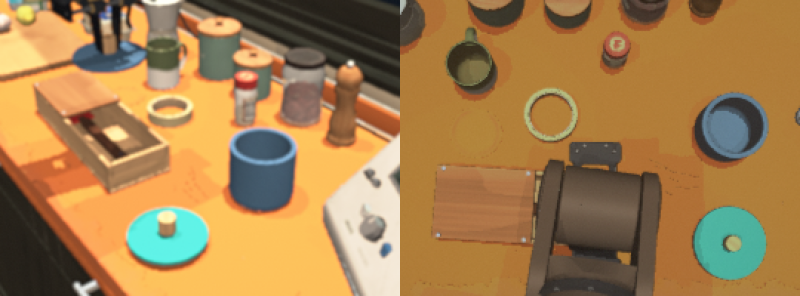

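Run:
```python
from h import *
print(plan([(618,-232,200,1.571,7),(618,-232,170,1.571,1)]))
```

```text
[[[-0.136,0.082,0.017],np.float64(0.0)],[[-0.136,0.081,0.016],np.float64(0.0)],[[-0.136,0.082,0.017],np.float64(0.0)],[[-0.136,0.082,0.017],np.float64(0.0)],[[-0.136,0.082,0.017],np.float64(0.0)]]
[[[-0.136,0.081,0.016],np.float64(0.0)],[[-0.136,0.082,0.017],np.float64(0.0)],[[-0.0,0.0,0.12],np.float64(0.0)]]
(array([ 617.99934723, -231.89804065,  170.0614538 ]), np.float64(1.5716168260683627))
```

Emit:
{"fn": "arm_command", "kwargs": {
  "rows": [
    [[-0.136,0.082,0.017],0],
    [[-0.136,0.081,0.016],0],
    [[-0.136,0.082,0.017],0],
    [[-0.136,0.082,0.017],0],
    [[-0.136,0.082,0.017],0]
  ]
}}

```text
t: 5.3
eef_pos: [577.9, -165.4, 208.3]
tcp_rot: [-3.141, -0.0, 1.572]
ft_force: [1.4, 0.5, -0.9]
opening: 0.289
grip_force: 30.0
```

Emit:
{"fn": "arm_command", "kwargs": {
  "rows": [
    [[-0.136,0.081,0.016],0],
    [[-0.136,0.082,0.017],0],
    [[0,0,0.12],0],
    [[0,0,0],0],
    [[0,0,0],0]
  ]
}}

```text
t: 5.8
eef_pos: [617.8, -231.5, 170.4]
tcp_rot: [-3.14, -0.001, 1.572]
ft_force: [-0.2, 0.2, -2.0]
opening: 0.283
grip_force: 30.0
```

Run:
```python
from h import *
s=state(); print(s["t"],s["eef_pos"],s["tcp_rot"],s["opening"],s["grip_force"],s["ft_force"])
n="side"
p,d=viewer.read_camera(n); cv2.imwrite(f"pics/{n}2.png",p[...,::-1]); P=cloud(n,d)
for l in("pot_rim","lid_knob"):
    print(n,l,[(np.round(r["position"]).tolist(),round(r["confidence"],2)) for r in models.mark_of(n,l)[:3]])
near=np.hypot(P[...,0]-618,P[...,1]+232)<80
for nm,lo,hi in(("lid disc edge/top",150,166),("plug",142,151),("pot side",20,90),("knob",168,196)):
    Q=P[near&(P[...,2]>lo)&(P[...,2]<hi)]
    if len(Q): print(nm,len(Q),Q.min(0).round(1),Q.max(0).round(1),cv2.minEnclosingCircle(Q[:,:2].astype(np.float32)))
b=p[130:290,230:400,::-1]; cv2.imwrite("pics/c2.png",cv2.resize(b,None,fx=3.2,fy=3.2,interpolation=3))
```

```text
5.8 [ 617.77204413 -231.45325022  170.35879808] [-3.13996368e+00 -9.96655502e-04  1.57175959e+00] 0.2828959434965964 29.99883681535721 [-0.18134236  0.18869941 -1.98092352]
side pot_rim [([618.0, -231.0, 100.0], 0.72)]
side lid_knob [([617.0, -231.0, 180.0], 0.72), ([427.0, -236.0, 38.0], 0.56)]
lid disc edge/top 1043 [ 551.2 -296.3  152.6] [ 679.3 -169.5  164.4] ((614.6432495117188, -233.11080932617188), 64.64656829833984)
pot side 1560 [ 560.  -291.4   20. ] [ 667.3 -183.1   90. ] ((615.6472778320312, -236.47872924804688), 56.19804000854492)
knob 216 [ 592.4 -247.   168.2] [ 636.6 -217.9  196. ] ((614.7039184570312, -232.4599151611328), 24.250694274902344)
```

View pics/c2.png

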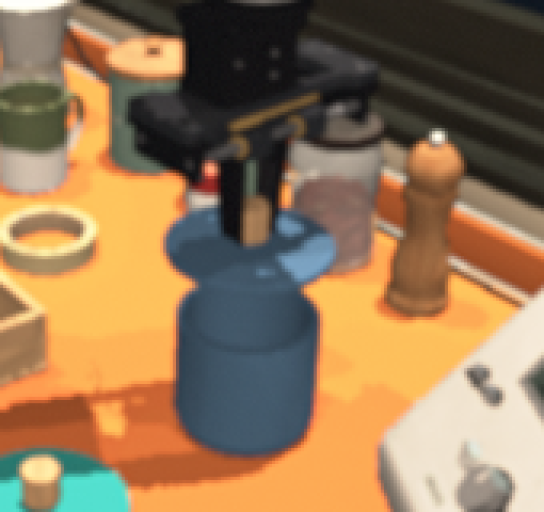

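Emit:
{"fn": "arm_command", "kwargs": {
  "rows": [
    [[0,0.004,0.08],0],
    [[0,0,0.08],0],
    [[0,0,0.025],0],
    [[0,0,0.012],0],
    [[0,0,0.008],0]
  ]
}}

```text
t: 6.45
eef_pos: [619.6, -231.9, 120.3]
tcp_rot: [3.14, 0.001, 1.572]
ft_force: [0.1, 0.5, -1.8]
opening: 0.291
grip_force: 30.0
```

Emit:
{"fn": "arm_command", "kwargs": {
  "rows": [
    [[0,0,0.006],0],
    [[0,0,0.003],0],
    [[0,0,0],0],
    [[0,0,0],0],
    [[0,0,0],0]
  ]
}}

```text
t: 6.95
eef_pos: [619.2, -231.9, 117.3]
tcp_rot: [3.141, 0.0, 1.572]
ft_force: [1.1, -0.4, -1.7]
opening: 0.288
grip_force: 30.0
```

Emit:
{"fn": "arm_command", "kwargs": {
  "rows": [
    [[0,0,0.004],0],
    [[0,0,0.003],0],
    [[0,0,0],0],
    [[0,0,0],0],
    [[0,0,0],0]
  ]
}}

```text
t: 7.45
eef_pos: [619.1, -231.9, 115.4]
tcp_rot: [3.142, -0.0, 1.572]
ft_force: [-0.5, 0.1, -0.3]
opening: 0.295
grip_force: 30.0
```

Emit:
{"fn": "arm_command", "kwargs": {
  "rows": [
    [[0,0,0.004],0],
    [[0,0,0],0],
    [[0,0,0],0],
    [[0,0,0],0],
    [[0,0,0],0]
  ]
}}

```text
t: 7.95
eef_pos: [619.1, -231.9, 115.3]
tcp_rot: [3.141, 0.0, 1.572]
ft_force: [-3.8, 0.8, 7.2]
opening: 0.284
grip_force: 30.0
```

Emit:
{"fn": "arm_command", "kwargs": {
  "rows": [
    [[0,0,0],0],
    [[0,0,0],0],
    [[0,0,0],0],
    [[0,0,0],0],
    [[0,0,0],0]
  ],
  "claw": 0.5
}}

```text
t: 8.45
eef_pos: [619.2, -231.9, 114.2]
tcp_rot: [-3.142, -0.0, 1.572]
ft_force: [-0.4, 0.4, -0.5]
opening: 0.498
grip_force: 0.0
```

Emit:
{"fn": "arm_command", "kwargs": {
  "rows": [
    [[0,0,-0.04],0],
    [[0,0,-0.12],0],
    [[0,0,-0.16],0],
    [[0,0,-0.1],0],
    [[0,0,0],0]
  ]
}}

```text
t: 8.95
eef_pos: [620.4, -232.4, 224.2]
tcp_rot: [3.135, 0.003, 1.572]
ft_force: [0.7, 0.2, 0.2]
opening: 0.501
grip_force: 0.0
```

Run:
```python
from h import *
n="side"
p,d=viewer.read_camera(n); P=cloud(n,d)
near=np.hypot(P[...,0]-618,P[...,1]+232)<80
for nm,lo,hi in(("lidtop",104,111),("pot side",20,90),("knob",114,146)):
    Q=P[near&(P[...,2]>lo)&(P[...,2]<hi)]
    if len(Q): print(nm,len(Q),Q.min(0).round(1),Q.max(0).round(1),cv2.minEnclosingCircle(Q[:,:2].astype(np.float32)))
    if nm=="lidtop": print(np.linalg.lstsq(np.c_[Q[:,:2]-[618,-232],np.ones(len(Q))],Q[:,2],rcond=None)[0])
for l in("pot_rim","lid_knob"):
    print(n,l,[(np.round(r["position"]).tolist(),round(r["confidence"],2)) for r in models.mark_of(n,l)[:3]])
b=p[130:290,230:400,::-1]; cv2.imwrite("pics/c3.png",cv2.resize(b,None,fx=3.2,fy=3.2,interpolation=3))
P=P[(abs(P[...,0]-478)<48)&(P[...,1]>-65)&(P[...,1]<100)&(abs(P[...,2]-23)<4)];print(len(P),cv2.minAreaRect(P[:,:2].astype(np.float32)),P.min(0),P.max(0))
```

```text
lidtop 1031 [ 552.3 -297.3  104. ] [ 679.2 -170.8  110.2] ((617.07177734375, -234.4701385498047), 65.00469970703125)
[8.42731143e-04 3.00796090e-03 1.06401220e+02]
pot side 1048 [ 559.2 -291.3   20. ] [ 655.2 -204.2   89.9] ((611.404541015625, -241.06687927246094), 54.928279876708984)
knob 150 [ 600.2 -249.1  114.7] [ 629.4 -221.7  141.4] ((614.8074951171875, -235.85044860839844), 14.716704368591309)
side pot_rim []
side lid_knob [([618.0, -232.0, 124.0], 0.98), ([423.0, -235.0, 38.0], 0.65)]
184 ((471.7060241699219, 36.73157501220703), (123.61334991455078, 21.427875518798828), 86.88481140136719) [459.45544748 -24.76345443  19.29547041] [485.76292874  98.05229053  25.14684178]
```

View pics/c3.png

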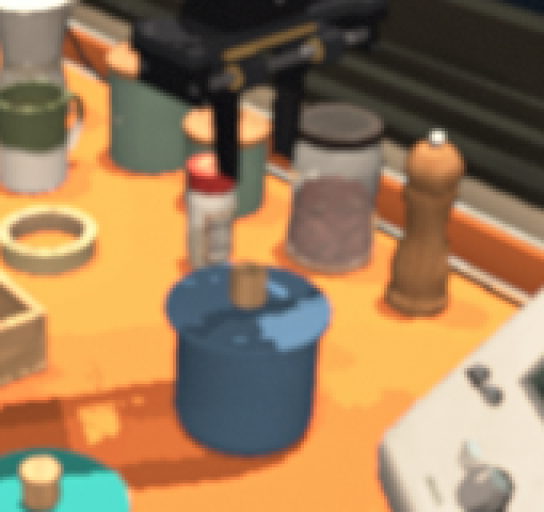

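Run:
```python
from h import *
n="top"
p,d=viewer.read_camera(n); P=cloud(n,d)
Q=P[(abs(P[...,0]-478)<48)&(P[...,1]>-65)&(P[...,1]<98)&(abs(P[...,2]-24)<5)];print(len(Q),cv2.minAreaRect(Q[:,:2].astype(np.float32)),Q.min(0).round(1),Q.max(0).round(1))
for l in("spatula_grip","spatula_handle_end"):
    print(n,l,[(np.round(r["position"]).tolist(),round(r["confidence"],2)) for r in models.mark_of(n,l)[:3]])
b=p[190:290,220:330,::-1]; cv2.imwrite("pics/c4.png",cv2.resize(b,None,fx=5,fy=5,interpolation=3))
print(proj(n,(473,5,24)))
```

```text
363 ((474.44921875, 37.48712158203125), (120.6339340209961, 21.678333282470703), 87.11804962158203) [462.6 -22.6  19.1] [487.9  97.2  28.8]
top spatula_grip [([476.0, 4.0, 12.0], 0.68)]
top spatula_handle_end []
[269. 253.]
```

View pics/c4.png

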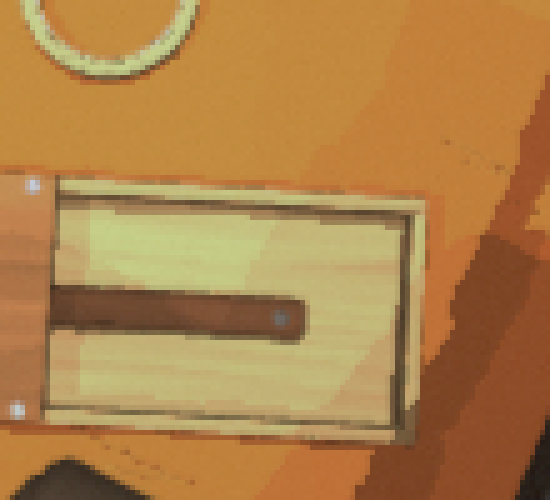

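Run:
```python
from h import *
print(state()["eef_pos"])
print(plan([(472,5,170,1.520,8),(472,5,90,1.520,2)]))
```

```text
[ 618.78886687 -231.73937223  218.19022129]
[[[0.118,-0.073,0.024],np.float64(0.002)],[[0.118,-0.074,0.024],np.float64(0.002)],[[0.118,-0.075,0.024],np.float64(0.002)],[[0.117,-0.076,0.024],np.float64(0.002)],[[0.116,-0.076,0.024],np.float64(0.002)]]
[[[0.117,-0.077,0.025],np.float64(0.002)],[[0.115,-0.078,0.024],np.float64(0.002)],[[0.115,-0.078,0.024],np.float64(0.002)],[[0.0,0.0,0.16],np.float64(0.0)],[[0.0,0.0,0.16],np.float64(0.0)]]
(array([471.99498984,   4.94127549,  89.94022129]), np.float64(1.5213751854884978))
```

Emit:
{"fn": "arm_command", "kwargs": {
  "rows": [
    [[0.118,-0.073,0.024],0.002],
    [[0.118,-0.074,0.024],0.002],
    [[0.118,-0.075,0.024],0.002],
    [[0.117,-0.076,0.024],0.002],
    [[0.116,-0.076,0.024],0.002]
  ],
  "claw": 0.5
}}

```text
t: 9.75
eef_pos: [526.2, -82.9, 188.5]
tcp_rot: [-3.14, -0.0, 1.54]
ft_force: [0.2, 0.7, -0.9]
opening: 0.498
grip_force: 0.0
```

Emit:
{"fn": "arm_command", "kwargs": {
  "rows": [
    [[0.117,-0.077,0.025],0.002],
    [[0.115,-0.078,0.024],0.002],
    [[0.115,-0.078,0.024],0.002],
    [[0,0,0.16],0],
    [[0,0,0.16],0]
  ]
}}

```text
t: 10.25
eef_pos: [472.3, 5.6, 90.6]
tcp_rot: [3.139, 0.0, 1.523]
ft_force: [1.1, -0.4, -0.9]
opening: 0.497
grip_force: 0.0
```

Emit:
{"fn": "arm_command", "kwargs": {
  "rows": [
    [[0,0,0.12],0],
    [[0,0,0.12],0],
    [[0,0,0.05],0],
    [[0,0,0.016],0],
    [[0,0,0],0]
  ]
}}

```text
t: 10.75
eef_pos: [472.0, 4.8, 14.1]
tcp_rot: [-3.14, -0.0, 1.521]
ft_force: [0.2, 0.3, -0.0]
opening: 0.498
grip_force: 0.0
```

Emit:
{"fn": "arm_command", "kwargs": {
  "rows": [
    [[0,0,0.006],0],
    [[0,0,0.006],0],
    [[0,0,0.003],0],
    [[0,0,0],0],
    [[0,0,0],0]
  ]
}}

```text
t: 11.25
eef_pos: [472.4, 4.8, 11.1]
tcp_rot: [3.141, -0.0, 1.521]
ft_force: [0.6, 0.5, -0.2]
opening: 0.499
grip_force: 0.0
```

Emit:
{"fn": "arm_command", "kwargs": {
  "rows": [
    [[0,0,0],0],
    [[0,0,0],0],
    [[0,0,0],0],
    [[0,0,0],0],
    [[0,0,0],0]
  ],
  "claw": 0
}}

```text
t: 11.75
eef_pos: [472.4, 4.8, 10.9]
tcp_rot: [3.141, -0.0, 1.521]
ft_force: [0.7, -0.5, -0.6]
opening: 0.228
grip_force: 30.0
```

Emit:
{"fn": "arm_command", "kwargs": {
  "rows": [
    [[0,0,0],0],
    [[0,0,0],0],
    [[0,0,0],0],
    [[0,0,-0.04],0],
    [[0,0,-0.06],0]
  ]
}}

```text
t: 12.25
eef_pos: [471.9, 4.8, 36.1]
tcp_rot: [-3.14, -0.0, 1.521]
ft_force: [-1.0, 0.2, -0.5]
opening: 0.233
grip_force: 30.0
```

Emit:
{"fn": "arm_command", "kwargs": {
  "rows": [
    [[0,0,-0.024],0],
    [[0,0,-0.024],0],
    [[0,0,-0.024],0],
    [[0,0,-0.024],0],
    [[0,0,-0.024],0]
  ]
}}

```text
t: 12.75
eef_pos: [472.2, 4.8, 66.1]
tcp_rot: [-3.141, -0.0, 1.521]
ft_force: [1.3, 0.9, -3.1]
opening: 0.23
grip_force: 30.0
```

Run:
```python
from h import *
s=state(); print(s["t"],s["eef_pos"],s["tcp_rot"],s["opening"],s["grip_force"],s["ft_force"])
n="side"
p,d=viewer.read_camera(n); P=cloud(n,d)
b=p[150:260,140:270,::-1]; cv2.imwrite("pics/c5.png",cv2.resize(b,None,fx=5,fy=5,interpolation=3))
for l in("spatula_grip","spatula_handle_end"):
    print(n,l,[(np.round(r["position"]).tolist(),round(r["confidence"],2)) for r in models.mark_of(n,l)[:3]])
```

```text
12.75 [472.16617687   4.84180288  66.12935076] [-3.14107334e+00 -1.60424655e-04  1.52146103e+00] 0.23020627015543849 29.999395608901978 [ 1.27011031  0.89764938 -3.06700512]
side spatula_grip [([469.0, 3.0, 70.0], 0.47)]
side spatula_handle_end [([471.0, -25.0, 78.0], 0.67), ([739.0, 218.0, 2.0], 0.2)]
```

View pics/c5.png

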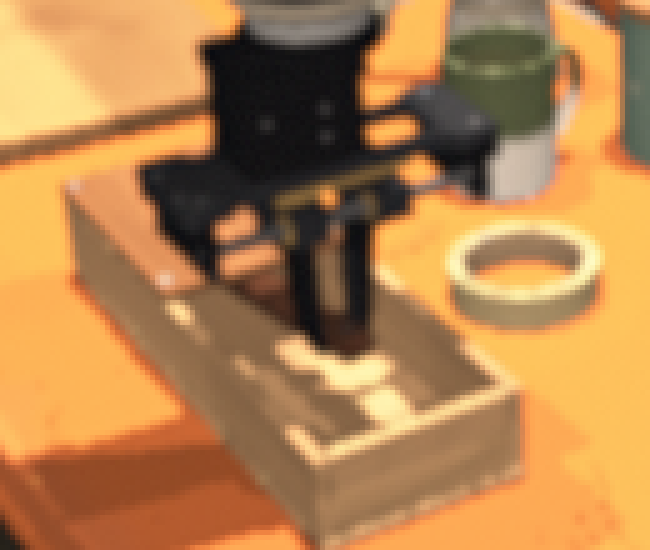

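Emit:
{"fn": "arm_command", "kwargs": {
  "rows": [
    [[-0.04,0,-0.027],0],
    [[-0.04,0,-0.027],0],
    [[-0.04,0,-0.034],0],
    [[-0.04,0,-0.034],0],
    [[0,0,0],0]
  ]
}}

```text
t: 13.4
eef_pos: [471.1, -36.7, 97.8]
tcp_rot: [3.139, 0.0, 1.52]
ft_force: [0.0, 0.5, -0.6]
opening: 0.227
grip_force: 30.0
```

Emit:
{"fn": "arm_command", "kwargs": {
  "rows": [
    [[-0.04,0,-0.032],0],
    [[-0.04,0,-0.032],0],
    [[-0.04,0,-0.032],0],
    [[-0.04,0,-0.032],0],
    [[0,0,0],0]
  ]
}}

```text
t: 13.9
eef_pos: [468.8, -76.5, 129.4]
tcp_rot: [3.14, 0.001, 1.52]
ft_force: [-0.3, -1.0, -1.6]
opening: 0.23
grip_force: 30.0
```

Run:
```python
from h import *
n="side"
p,d=viewer.read_camera(n)
for l in("spatula_grip","spatula_handle_end","spatula_blade_end"):
    print(n,l,[(np.round(r["position"]).tolist(),round(r["confidence"],2)) for r in models.mark_of(n,l)[:3]])
b=p[130:270,140:290,::-1]; cv2.imwrite("pics/c6.png",cv2.resize(b,None,fx=4,fy=4,interpolation=3))
```

```text
side spatula_grip [([469.0, -80.0, 133.0], 0.56)]
side spatula_handle_end [([466.0, -106.0, 142.0], 0.61)]
side spatula_blade_end [([481.0, 141.0, 43.0], 0.53)]
```

View pics/c6.png

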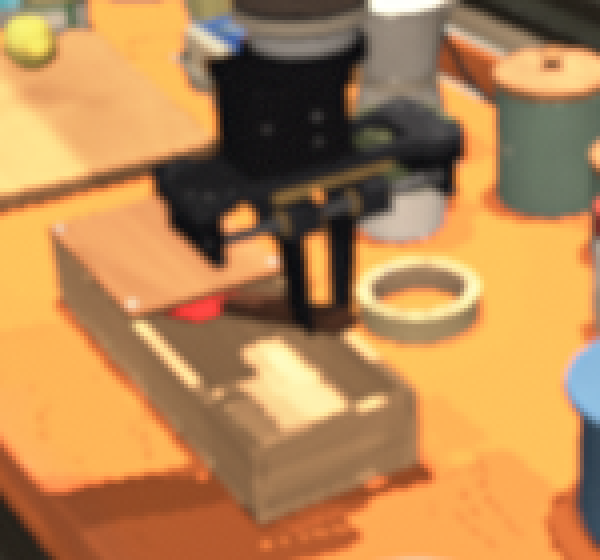

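Emit:
{"fn": "arm_command", "kwargs": {
  "rows": [
    [[-0.06,0,-0.022],0],
    [[-0.06,0,-0.022],0],
    [[-0.06,0,-0.022],0],
    [[-0.06,0,-0.022],0],
    [[-0.04,0,-0.015],0]
  ]
}}

```text
t: 14.6
eef_pos: [465.0, -146.2, 154.5]
tcp_rot: [3.141, 0.0, 1.521]
ft_force: [0.5, 0.4, -0.5]
opening: 0.228
grip_force: 30.0
```

Emit:
{"fn": "arm_command", "kwargs": {
  "rows": [
    [[0,0,-0.04],0],
    [[0,0,-0.08],0],
    [[0,0,-0.12],0],
    [[0,0,-0.12],0],
    [[0,0,-0.1],0]
  ]
}}

```text
t: 15.1
eef_pos: [464.8, -144.6, 271.2]
tcp_rot: [3.141, 0.0, 1.522]
ft_force: [0.5, -1.2, -0.9]
opening: 0.229
grip_force: 30.0
```

Emit:
{"fn": "arm_command", "kwargs": {
  "rows": [
    [[0,0,-0.1],0],
    [[0,0,-0.06],0],
    [[0,0,-0.03],0],
    [[0,0,0],0],
    [[0,0,0],0]
  ]
}}

```text
t: 15.6
eef_pos: [464.6, -144.8, 316.0]
tcp_rot: [-3.141, -0.001, 1.522]
ft_force: [-0.6, -0.4, -1.3]
opening: 0.228
grip_force: 30.0
```

Run:
```python
from h import *
s=state(); print(s["t"],s["eef_pos"],s["opening"],s["grip_force"],s["ft_force"])
n="side"
p,d=viewer.read_camera(n)
for l in("spatula_grip","spatula_handle_end","spatula_blade_end","lid_knob"):
    print(n,l,[(np.round(r["position"]).tolist(),round(r["confidence"],2)) for r in models.mark_of(n,l)[:3]])
P=cloud(n,d); m=(p[...,0]>150)&(p[...,1]<70)&(p[...,2]<70)&(abs(P[...,0]-475)<70)&(P[...,1]>-60)&(P[...,1]<250)&(P[...,2]>75)
Q=P[m]; print(len(Q),Q.min(0) if len(Q) else 0,Q.max(0) if len(Q) else 0)
b=p[90:310,130:380,::-1]; cv2.imwrite("pics/c7.png",cv2.resize(b,None,fx=2.6,fy=2.6,interpolation=3))
```

```text
15.6 [ 464.62051116 -144.76035916  316.00115509] 0.2279156759779263 30.000009834766388 [-0.59300544 -0.40609182 -1.3151409 ]
side spatula_grip [([466.0, -147.0, 318.0], 0.77)]
side spatula_handle_end [([461.0, -177.0, 328.0], 0.91)]
side spatula_blade_end [([475.0, 75.0, 232.0], 0.84), ([648.0, 77.0, 3.0], 0.19)]
side lid_knob [([423.0, -239.0, 38.0], 0.79), ([621.0, -232.0, 123.0], 0.73)]
13 [442.41635836  -3.37359215 249.21354766] [458.40530241  30.65018507 262.18973263]
```

View pics/c7.png

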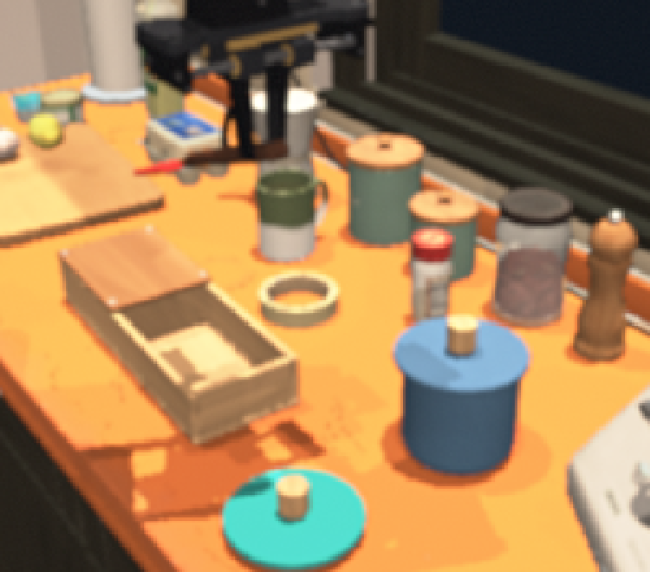

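The picture shows the spatula held clear in the air, handle end at z ≈ 328 mm and blade end at z ≈ 232 mm. The blue lid is seated on the pot, and the mug, jar and tape stand where they were.

```bash
python3 -c "
from h import *
print(env.job_done())"
```

```text
the job is handed in; nothing more can be done
None
```

The blue lid sits seated and level on the pot, and the spatula is out of the crate, held still with both ends at least 230 mm above the worktop; I handed the job in at about 16 s, with no verdict returned.

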